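# Crisscross the filter cover, then open the regulator

### The job

Close up the air filter: push the four clamp levers on its round cover clockwise in crisscross order (one opposite pair, then the other pair) in two passes: first each one about half way, until it points straight out from the cover's centre, and only when all four are there, each one on to its tight stop. With all four tight, turn the sunken knob of the regulator clockwise until its white pointer is at the green mark, let go, and leave the other things on the bench alone.

Things in the scene. Friction and masses are not known exactly. Their poses are not given: they have to be found in the camera images.
- filter: Air filter: squat blue round housing fixed to the bench, aluminium cover 150 mm across. Origin on its axis at bench level, z up. Cover top 67 mm up. Four clamp-lever nuts stand on it 58 mm from the axis: a, b, c, d at 45, 135, 225, 315 degrees, counterclockwise from above from its x axis (a opposite c, b opposite d). Two brass stubs low down reach 80 mm from the axis.
- lever_a (a joint): Turn of clamp lever a, rad, about its nut's vertical axis; grows clockwise from above (tightening), range 0 to 1.5 with firm stops, starts 0 to 0.25. Arm points at 45 deg + 0.75 rad - value, counterclockwise from the filter's x axis: 0.75 is straight out from the cover's centre, 1.5 the tight stop. Stays where left; takes 0.2 Nm (4 N at 50 mm).
- tip_a (a point): Centre of the orange ball (18 mm across) ending lever a's arm: 62 mm from its nut's axis, 95 mm above the bench. The arm is a level black round bar 14 mm thick at that height, 28 mm over the cover; its outer part reaches past the cover's edge, free space below. Hub on the nut's axis: black, 26 mm across, top 106 mm above the bench.
- lever_b (a joint): Turn of clamp lever b, rad, about its nut's vertical axis; grows clockwise from above (tightening), range 0 to 1.5 with firm stops, starts 0 to 0.25. Arm points at 135 deg + 0.75 rad - value, counterclockwise from the filter's x axis: 0.75 is straight out from the cover's centre, 1.5 the tight stop. Stays where left; takes 0.2 Nm (4 N at 50 mm).
- tip_b (a point): Centre of the orange ball (18 mm across) ending lever b's arm: 62 mm from its nut's axis, 95 mm above the bench. The arm is a level black round bar 14 mm thick at that height, 28 mm over the cover; its outer part reaches past the cover's edge, free space below. Hub on the nut's axis: black, 26 mm across, top 106 mm above the bench.
- lever_c (a joint): Turn of clamp lever c, rad, about its nut's vertical axis; grows clockwise from above (tightening), range 0 to 1.5 with firm stops, starts 0 to 0.25. Arm points at 225 deg + 0.75 rad - value, counterclockwise from the filter's x axis: 0.75 is straight out from the cover's centre, 1.5 the tight stop. Stays where left; takes 0.2 Nm (4 N at 50 mm).
- tip_c (a point): Centre of the orange ball (18 mm across) ending lever c's arm: 62 mm from its nut's axis, 95 mm above the bench. The arm is a level black round bar 14 mm thick at that height, 28 mm over the cover; its outer part reaches past the cover's edge, free space below. Hub on the nut's axis: black, 26 mm across, top 106 mm above the bench.
- lever_d (a joint): Turn of clamp lever d, rad, about its nut's vertical axis; grows clockwise from above (tightening), range 0 to 1.5 with firm stops, starts 0 to 0.25. Arm points at 315 deg + 0.75 rad - value, counterclockwise from the filter's x axis: 0.75 is straight out from the cover's centre, 1.5 the tight stop. Stays where left; takes 0.2 Nm (4 N at 50 mm).
- tip_d (a point): Centre of the orange ball (18 mm across) ending lever d's arm: 62 mm from its nut's axis, 95 mm above the bench. The arm is a level black round bar 14 mm thick at that height, 28 mm over the cover; its outer part reaches past the cover's edge, free space below. Hub on the nut's axis: black, 26 mm across, top 106 mm above the bench.
- regulator: Regulator: grey box 112 x 112 mm, 74 mm high, fixed to the bench, with a square open well 84 x 84 mm in its top (walls 14 mm, well floor 29 mm above the bench); the knob stands in the middle of the well. Origin under its centre at bench level, z up. A green mark lies on the rim, middle of its own +x side. Low brass stubs on both y sides reach 78 mm from the axis.
- knob (a joint): Turn of the regulator's knob, rad, about the regulator's vertical axis; grows clockwise from above, range 0 to 1.7, starts 0 to 0.25. The pointer points at 1.25 rad - value, counterclockwise from the regulator's x axis: at 1.25 it is at the green mark. Stays where left; turns with 0.06 Nm.
- knob_top (a point): Centre of the knob's top face, on its axis, 61 mm above the bench (13 mm below the rim). The knob is a red bar 46 mm long, 14 mm wide, from 33 to 61 mm above the bench; its length is along this point's x axis, + being the pointer end, marked with a white line.
- tape_roll: Bystander: yellow ring, a roll of tape lying flat, 96 mm across, 24 mm high. Leave it alone.
- screw_jar: Bystander: small jar with a red cap, 60 mm across, 85 mm high. Leave it alone.
- hammer: Bystander: hammer lying flat. Leave it alone.
- screwdriver: Bystander: screwdriver lying flat. Leave it alone.
- wrench: Bystander: wrench lying flat. Leave it alone.
- fittings_carton: Bystander: small cardboard carton 110 x 75 x 50 mm. Leave it alone.
Mind the look-alikes: they are no part of the job. What is shaped like the filter but pink is not meant.

How it is judged:
By the outcome, as a careful person would: the job done as asked, in the order asked, and still so for the second after the job is handed in, with the robot touching nothing.
It also fails if it takes over 72 s, if anything falls off the work surface, if the arm or the gripper's body presses on something with over 40 N, if the wrist force passes 120 N, or if a joint passes its speed limit or range.

### The arm

A 6-joint arm with a two-finger parallel gripper is mounted at the origin on the work surface. World frame = base frame: x ahead of the robot, y to its left, z up, the work surface at z = 0. Lengths are in m, angles in rad, forces in N, time in s.
With the tool pointing down it reaches from about 0.35 to 1 m from the base axis. Payload 7.1 kg.
Tool frame: the origin (TCP) lies midway between the tips of the shut fingers; the grasp point (between the pads) lies 19 mm behind it; z points along the fingers, y is the line along which they close (so a half turn about z gives the same grasp; the last joint's range is limited). The gripper opens to 85 mm and grips with 20 to 120 N. Pads are 22 mm wide; open, the fingers measure 114 mm over their backs; the gripper's body (76 mm by 85 mm) begins 54 mm behind the grasp point. The pads swing forward as they close: fully open they stand 13 mm farther back than shut.
Start: joints at [-1.269, 0.423, 1.63, -0, 1.089, -0.019], TCP at [0.197, -0.593, 0.231] pointing down, gripper open.
Joint ranges: [-3, 3], [-0.9, 2.11], [0.09, 2.58], [-1.31, 4.45], [0.11, 2.69], [-2.54, 2.54]. Speed limits (rad/s): [2.39, 2.39, 3.01, 3.14, 3.14, 3.14].

### API

Orientations are given as a rotation vector (axis times angle).
In Python, from cell import r gives the robot as it stands. The module is installed in compiled form; this text tells all that it offers.
- The arm moves only by the tool move_arm, never from a script. Its argument "targets" is a list that holds one entry, the list of rows, each a list of 5 numbers: the closure, from -1 (fully open) to 1 (shut), then the shift along the world's x, y, z in units of 0.75 m (1.0 is 0.75 m), then the turn about the world's z in units of 360 degrees (1.0 is 360 degrees). In form: [[[grip, x, y, z, twist], ...]]. A call has 1 to 12 rows; each row is the pose to reach, as a shift and turn from the pose commanded when the call began, turning the shorter way round; what a row does not reach only later rows make up. A row lasts 1/8 s, in which the tool goes at most 62.5 mm and 10.7 degrees, less where a joint would pass 70% of its speed; a pose out of reach is approached as far as the arm can. A call with a number of a shift or a turn outside -1 to 1 is refused whole. A call with a gripper value outside its range is refused whole. The fingers move at their own pace and stop on an object; "squeeze" is the grip in N (left out, the last holds). Time passes only in rows, so rows that repeat a pose let the fingers close. It gives the time, the measured TCP pose, the force, the opening and the grip force at its end, in the units of the state.
- r.get_obs(): the state, without advancing time (a new reading comes with each control period).
- r.capture(name): name is "side" or "top"; returns a dict with "frame" (400x640x3 uint8, blue, green, red), "z_map" (400x640 float32, m along the optical axis (not along the pixel's ray), 0 where there is no reading), "mtx" (3x3 intrinsics, pixels), "k1" (the pictures are not rectified: a ray, as slopes to the right and down, at radius r is drawn at 1 + k1 r^2 times it, then the intrinsics apply), "R" (3x3) and "t" (3): a world point X has camera coordinates R X + t. Camera axes: x right, y down, z forward; pixel columns grow to the right and rows downward; lengths in m; the calibration is good to about 2 mm. A picture is of the moment at which its call begins.
- r.finish_job(): hands the job in; it is judged then, once.
The state is a dict: "time_s": time; "joint_positions": joint angles; "qvel": joint speeds; "effort": joint torques, N m; "tool_pos": TCP position; "eef_rot": TCP orientation; "ft_force": force on the tool from outside, world axes, zero at the start; "moment": the same for the moment, N m; "grip_width": finger opening in m; "finger_force": force on a finger pad.
Only numpy, scipy, OpenCV 4.12 (cv2) and the standard library are available. Lean on these libraries where they do the work, as an engineer would, in place of code of your own. Each camera call takes 0.05 s, during which the arm holds its last target. There are 200 camera calls.

## Working session

There is one attempt and no reset: what is moved stays moved. The work goes in short steps, Python scripts to look and compute and a tool call to move; the robot and the scene stay as the last step left them, time stands still between calls to the robot, and variables do not carry over. Pictures are saved under pics/ and viewed, at most 10 in all, crops included, and the job is handed in when it is done.

Besides the shell and the picture viewer there is one more tool, called after "Request:" by a JSON object that holds its "api" and its "payload", one argument or row to a line. move_arm: Moves the arm, as the interface text tells. Its arguments: {"type":"object","properties":{"targets":{"type":"array"},"squeeze":{"type":"number"}},"required":["targets"]}

```bash
mkdir -p pics; cat > h.py <<'E'
import numpy as np, cv2
from cell import r
def cap(name):
    c=r.capture(name); return c
def pts(c):
    h,w=c["z_map"].shape; K=c["mtx"]
    u,v=np.meshgrid(np.arange(w),np.arange(h))
    d=np.array([c["k1"],0,0,0,0],float)
    n=cv2.undistortPoints(np.stack([u,v],-1).reshape(-1,1,2).astype(float),K,d).reshape(h,w,2)
    z=c["z_map"].astype(float)
    X=np.stack([n[...,0]*z,n[...,1]*z,z],-1)
    return (X-np.ravel(c["t"]))@np.array(c["R"])   # R^T (X-t)
E
python3 - <<'E'
from h import *
for n in("top","side"):
    c=cap(n); cv2.imwrite(f"pics/{n}0.png",c["frame"]); np.savez(f"{n}0.npz",f=c["frame"],P=pts(c),z=c["z_map"])
    print(n,c["k1"],c["mtx"][0,0],-c["R"].T@np.ravel(c["t"]))
print(r.get_obs())
E
```

```text
top 0.03472789969600542 466.60755536638544 [ 0.36787848 -0.01792984  1.45822012]
side -0.09522977058577928 455.5546603091768 [0.25319358 0.99177312 1.10363932]
{'time_s': 0.1, 'joint_positions': array([-1.26903239e+00,  4.23764547e-01,  1.63059883e+00,  1.56341179e-06,
        1.08859091e+00, -1.90387915e-02]), 'qvel': array([-0.00150722, -0.00134272, -0.0016523 ,  0.00062044, -0.00160116,
        0.00018107]), 'effort': array([-8.86425169e-04, -5.58425188e+01, -2.82444817e+01, -5.91943467e-05,
        3.01301588e-03,  4.02894912e-06]), 'tool_pos': array([ 0.19693847, -0.59265219,  0.23062914]), 'eef_rot': array([-3.09993407e+00, -5.01541230e-01,  2.99065389e-04]), 'ft_force': array([-0.41143359,  0.34287472, -0.78769043]), 'moment': array([ 0.04458137,  0.0418738 , -0.00022651]), 'finger_force': 0.0, 'grip_width': 0.08581144725729824}
```

View pics/top0.png

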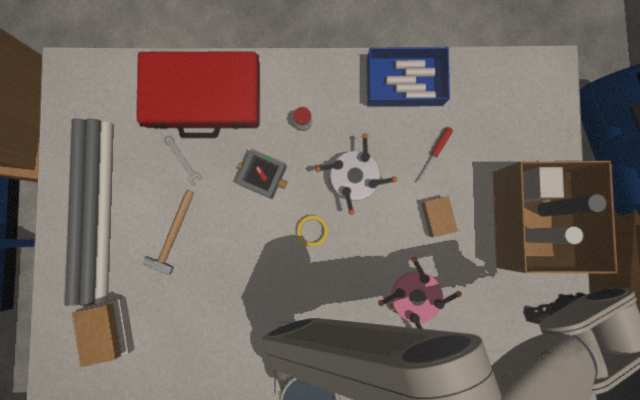

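View pics/side0.png

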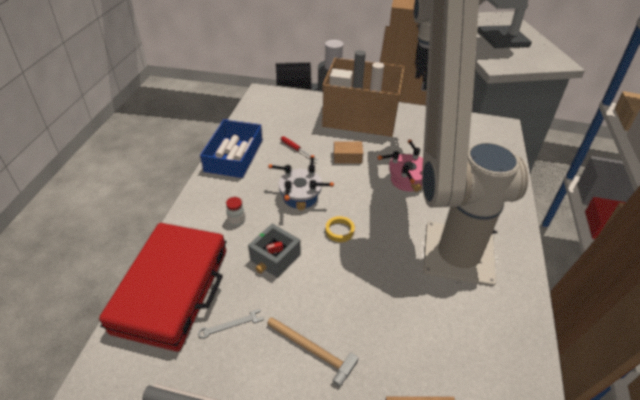

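The top view shows the filter at about (355,175) with ball tips near (318,168), (365,137), (394,180) and (351,211). The regulator is at (262,173), and the pink decoy at (418,297).

```bash
cat >> h.py <<'E'
def ray(c,uv,z):
    d=np.array([c["k1"],0,0,0,0],float)
    n=cv2.undistortPoints(np.array(uv,float).reshape(-1,1,2),c["mtx"],d).reshape(-1,2)
    R=np.array(c["R"]);o=-R.T@np.ravel(c["t"])
    D=np.c_[n,np.ones(len(n))]@R
    return (o+D*((z-o[2])/D[:,2])[:,None])[:,:2]
def blobs(m,lo):
    n,l,s,ce=cv2.connectedComponentsWithStats(m.astype(np.uint8)); return [(s[i,4],ce[i]) for i in range(1,n) if s[i,4]>=lo]
def orange(f):
    H=cv2.cvtColor(f,cv2.COLOR_BGR2HSV); return (H[...,0]>4)&(H[...,0]<16)&(H[...,1]>140)&(H[...,2]>90)
E
python3 - <<'E'
from h import *
c=cap("top"); f=c["frame"]; P=pts(c)
o=orange(f); o[:, :305]=0;o[:,405:]=0;o[225:]=0;o[:120]=0
for a,ce in blobs(o,5): print("tip",a,ce.round(1),ray(c,ce,.095).round(4), P[int(ce[1]+.5),int(ce[0]+.5)].round(3))
# cover
m=(abs(P[...,2]-.067)<.008); m[:, :315]=0;m[:,400:]=0;m[220:]=0;m[:130]=0
ys,xs=np.nonzero(m); Q=ray(c,np.c_[xs,ys],.067); (cc,rad)=cv2.minEnclosingCircle(Q.astype(np.float32)); print("cover",cc,rad,len(Q), np.median(P[m][:,2]))
hz=(P[...,2]>.1)&(P[...,2]<.115); hz[:, :315]=0;hz[:,400:]=0;hz[220:]=0;hz[:130]=0
for a,ce in blobs(hz,4): print("hub",a,ce.round(1),ray(c,ce,.106).round(4))
# regulator
m=(abs(P[...,2]-.074)<.008); m[:,:225]=0;m[:,298:]=0;m[210:]=0;m[:140]=0
ys,xs=np.nonzero(m);Q=ray(c,np.c_[xs,ys],.074);print("reg",cv2.minAreaRect(Q.astype(np.float32)),len(Q))
H=cv2.cvtColor(f,cv2.COLOR_BGR2HSV)
w=np.zeros(m.shape,bool);w[145:205,230:295]=1
for nm,mm,z in(("green",(H[...,0]>45)&(H[...,0]<85)&(H[...,1]>80),.074),("red",((H[...,0]<8)|(H[...,0]>172))&(H[...,1]>130),.061)):
    for a,ce in blobs(mm&w,4): print(nm,a,ce.round(1),ray(c,ce,z).round(4))
A=cv2.resize(f[125:225,305:405],(390,390),interpolation=cv2.INTER_CUBIC);B=cv2.resize(f[123:223,212:312],(390,390),interpolation=cv2.INTER_CUBIC)
cv2.imwrite("pics/crop1.png",np.hstack([B,A]))
E
```

```text
tip 14 [364.5 135.7] [[ 0.6651 -0.1618]] [ 0.662 -0.162  0.105]
tip 15 [317.9 168.5] [[ 0.5678 -0.0233]] [ 0.565 -0.024  0.102]
tip 11 [394.2 178.8] [[ 0.5363 -0.2474]] [ 0.535 -0.246  0.097]
tip 14 [351.3 211.5] [[ 0.4407 -0.1204]] [ 0.439 -0.119  0.104]
cover (0.5504839420318604, -0.13279719650745392) 0.07482464611530304 1595 0.06742504375069827
hub 116 [364.7 149.5] [[ 0.6217 -0.1607]]
hub 71 [337.3 164.2] [[ 0.5787 -0.0801]]
hub 34 [321.1 167.6] [[ 0.5689 -0.0329]]
hub 36 [390.2 179.8] [[ 0.5322 -0.2338]]
hub 79 [374.2 182.9] [[ 0.5232 -0.1872]]
hub 124 [347.5 198. ] [[ 0.4793 -0.1089]]
reg ((0.5584732890129089, 0.14938384294509888), (0.11330535262823105, 0.11213831603527069), 66.42344665527344) 644
green 16 [266.7 157.9] [[0.6035 0.1298]]
red 57 [261.8 174.6] [[0.5549 0.1456]]
```

View pics/crop1.png

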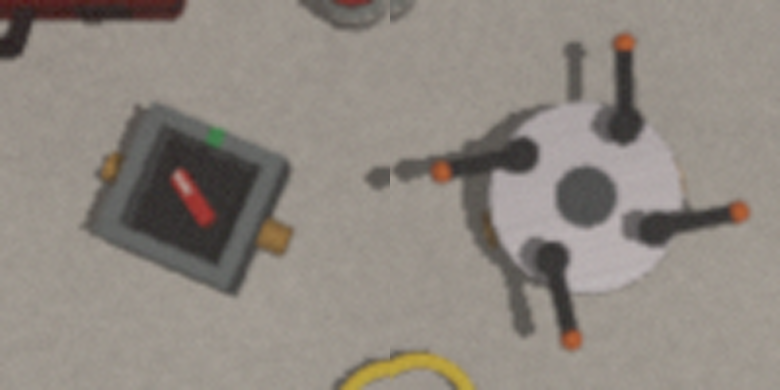

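The left crop shows the regulator. Its green mark is on the upper-right rim side and the knob pointer end is at the upper left. The right crop shows the filter with four levers near their loose stops. Next I fit the geometry.

```bash
cat >> h.py <<'E'
from scipy.optimize import least_squares
def fit(T,C0=(.5505,-.1328),yaw0=None,v0=.12):
    T=np.array(T)
    def model(p):
        k=np.arange(4); th=p[2]+np.pi/4+k*np.pi/2; a=th+.75-p[3:]
        return p[:2]+.058*np.c_[np.cos(th),np.sin(th)]+.062*np.c_[np.cos(a),np.sin(a)]
    if yaw0 is None:
        d=T[0]-C0; yaw0=np.arctan2(d[1],d[0])-.3-np.pi/4
    # order tips ccw starting at T[0]
    g=np.arctan2(*(T-C0).T[::-1]); T=T[np.argsort((g-yaw0)%(2*np.pi))]
    s=least_squares(lambda p:np.r_[(model(p)-T).ravel(),2*(p[:2]-C0)],np.r_[C0,yaw0,[v0]*4 if np.isscalar(v0) else v0])
    return s.x,np.abs(s.fun).max()
E
python3 - <<'E'
from h import *
T=[[.6651,-.1618],[.5678,-.0233],[.5363,-.2474],[.4407,-.1204]]
p,e=fit(T); print(p.round(4),e)
hub=[[.6217,-.1607],[.5787,-.0801],[.4793,-.1089],[.5232,-.1872]]
for k in range(4):
    th=p[2]+np.pi/4+k*np.pi/2; print((p[:2]+.058*np.array([np.cos(th),np.sin(th)])).round(4))
d=np.load("top0.npz");
# regulator
c=cap("top");P=pts(c);f=c["frame"];H=cv2.cvtColor(f,cv2.COLOR_BGR2HSV)
R=np.array([.5585,.1494]);G=np.array([.6035,.1298]);print("green yaw",np.arctan2(*(G-R)[::-1]), "rect",np.deg2rad(66.42)-np.pi/2)
w=np.zeros(H.shape[:2],bool);w[145:205,230:295]=1
m=w&(((H[...,0]<10)|(H[...,0]>170))&(H[...,1]>90))
ys,xs=np.nonzero(m);print(cv2.minAreaRect(ray(c,np.c_[xs,ys],.061).astype(np.float32)))
m=w&(f.min(2)>140);print([(a,ce,ray(c,ce,.061)) for a,ce in blobs(m,2)])
E
```

```text
[ 0.5511 -0.1337 -1.2799  0.2653  0.0743  0.0195  0.0556] 0.0019310108749089616
[ 0.6022 -0.1612]
[ 0.5787 -0.0826]
[ 0.5001 -0.1061]
[ 0.5236 -0.1847]
green yaw -0.4107772185978479 rect -0.41154863762026284
((0.5583289265632629, 0.14753638207912445), (0.048945195972919464, 0.017528783529996872), 33.59678268432617)
[(np.int32(7), array([256.14285714, 145.71428571]), array([[0.64323103, 0.16316369]])), (np.int32(4), array([260., 146.]), array([[0.64231775, 0.15149383]])), (np.int32(8), array([290.375, 146.125]), array([[0.64160785, 0.05954682]])), (np.int32(2), array([236.5, 146. ]), array([[0.64253753, 0.22251974]])), (np.int32(4), array([285. , 147.5]), array([[0.63745629, 0.07582372]])), (np.int32(4), array([280.75, 149.  ]), array([[0.63291028, 0.08868522]])), (np.int32(5), array([288.8, 150. ]), array([[0.62975711, 0.06431886]])), (np.int32(6), array([265.33333333, 151.5       ]), array([[0.625427  , 0.13530019]])), (np.int32(4), array([273.5, 153. ]), array([[0.62075152, 0.11059599]])), (np.int32(2), array([280. , 153.5]), array([[0.61915007, 0.0909377 ]])), (np.int32(2), array(
[... 213 characters left out ...]
array([283., 158.]), array([[0.60536548, 0.08185293]])), (np.int32(18), array([289.        , 160.77777778]), array([[0.59681586, 0.06371708]])), (np.int32(2), array([293.5, 164. ]), array([[0.58693455, 0.05012599]])), (np.int32(7), array([292.71428571, 170.57142857]), array([[0.56693364, 0.05251132]])), (np.int32(10), array([288. , 172.9]), array([[0.55991145, 0.06673311]])), (np.int32(3), array([233.        , 174.66666667]), array([[0.55518896, 0.23231593]])), (np.int32(713), array([265.32538569, 196.28611501]), array([[0.48939723, 0.13479147]])), (np.int32(2), array([230.5, 177.5]), array([[0.54662347, 0.23974471]])), (np.int32(2), array([230.5, 180. ]), array([[0.53904788, 0.23967105]]))]
```

```bash
cat > plan.py <<'E'
from h import *
import json,sys
def load():
    o=r.get_obs(); R=cv2.Rodrigues(np.array(o["eef_rot"]))[0]
    return np.r_[o["tool_pos"],np.arctan2(R[1,0],R[0,0])]
def plan(cur,wps,vmax=.055,wmax=np.deg2rad(9.5)):
    """wps: (grip,x,y,z,yaw[,repeat|speed dict]); prints calls of <=12 rows, relative to start of each call"""
    rows=[];c=np.array(cur,float)
    for w in wps:
        g=w[0];t=np.array(w[1:5]);k=w[5] if len(w)>5 else 0
        n=max(1,int(np.ceil(np.linalg.norm(t[:3]-c[:3])/vmax)),int(np.ceil(abs(t[3]-c[3])/wmax)))
        rows+=[(g,c+(t-c)*i/n) for i in range(1,n+1)]+[(g,t)]*k; c=t
    base=np.array(cur,float)
    for i in range(0,len(rows),12):
        out=[]
        for g,t in rows[i:i+12]:
            q=np.round(np.r_[(t[:3]-base[:3])/.75,(t[3]-base[3])/2/np.pi],3); out.append([g]+[float(x) for x in q])
        base=base+np.array(out[-1][1:])*[.75,.75,.75,2*np.pi]
        print(json.dumps([out]).replace(" ",""))
    print("end",base.round(4)); return base
F=dict(C=np.array([.5511,-.1337]),yaw=-1.2799)
def lever(k,v0,v1,S,rho=.040,zh=.135,zp=.082,clr=.012,yawref=1.34,tr=None):
    th=F["yaw"]+np.pi/4+k*np.pi/2; nut=F["C"]+.058*np.array([np.cos(th),np.sin(th)])
    def pose(v,s):
        a=th+.75-v; u=np.array([np.cos(a),np.sin(a)]);n=np.array([-u[1],u[0]]); return nut+rho*u+s*n,a
    am=th+.75-(v0+v1)/2; off=np.round((yawref-am)/np.pi)*np.pi
    W=[];p,a=pose(v0,S+clr); W+=[(1,*p,zh,a+off),(1,*p,zp,a+off)]
    n=max(3,int(np.ceil((v1-v0)/.14)))
    for i in range(n+1):
        p,a=pose(v0+(v1-v0)*i/n,S); W.append((1,*p,zp,a+off))
    W[-1]=W[-1]+(1,)
    p,a2=pose(v1,S+clr); W+=[(1,*p,zp,a+off),(1,*p,zh,a+off)]
    return W
E
python3 - <<'E'
from plan import *
c=cap("top"); print(ray(c,[(365,156.8),(338.3,164.5),(346.3,190.9),(372.7,183.7)],.106).round(4))
cur=load();print(cur)
W=lever(0,.25,.75,.0215,yawref=.3); W=[(1,W[0][1],W[0][2],.2,W[0][4])]+W
plan(cur,W)
E
```

```text
[[ 0.6002 -0.1614]
 [ 0.5778 -0.0831]
 [ 0.5002 -0.1057]
 [ 0.5209 -0.1828]]
[ 0.19702084 -0.59284951  0.23093904  0.32081528]
[[[1,0.049,0.052,-0.003,-0.004],[1,0.099,0.103,-0.007,-0.008],[1,0.148,0.155,-0.01,-0.013],[1,0.198,0.207,-0.014,-0.017],[1,0.247,0.259,-0.017,-0.021],[1,0.297,0.31,-0.021,-0.025],[1,0.346,0.362,-0.024,-0.029],[1,0.396,0.414,-0.028,-0.033],[1,0.445,0.465,-0.031,-0.038],[1,0.494,0.517,-0.034,-0.042],[1,0.544,0.569,-0.038,-0.046],[1,0.593,0.62,-0.041,-0.05]]]
[[[1,0.0,0.0,-0.044,-0.0],[1,0.0,0.0,-0.087,-0.0],[1,0.0,0.0,-0.158,-0.0],[1,0.0,-0.016,-0.158,-0.0],[1,0.004,-0.022,-0.158,-0.02],[1,0.006,-0.03,-0.158,-0.04],[1,0.007,-0.037,-0.158,-0.06],[1,0.008,-0.045,-0.158,-0.08],[1,0.008,-0.045,-0.158,-0.08],[1,0.015,-0.03,-0.158,-0.08],[1,0.015,-0.03,-0.087,-0.08]]]
end [ 0.653  -0.1503  0.1349 -0.496 ]
```

Hubs agree with the fit to about 2 mm. I start the transit now.

Request:
{"api": "move_arm", "payload": {
  "targets": [
    [[1,0.049,0.052,-0.003,-0.004],[1,0.099,0.103,-0.007,-0.008],[1,0.148,0.155,-0.01,-0.013],[1,0.198,0.207,-0.014,-0.017],[1,0.247,0.259,-0.017,-0.021],[1,0.297,0.31,-0.021,-0.025],[1,0.346,0.362,-0.024,-0.029],[1,0.396,0.414,-0.028,-0.033],[1,0.445,0.465,-0.031,-0.038],[1,0.494,0.517,-0.034,-0.042],[1,0.544,0.569,-0.038,-0.046],[1,0.593,0.62,-0.041,-0.05]]
  ]
}}

```text
time_s: 1.75
tool_pos: [0.6429, -0.1266, 0.2004]
eef_rot: [3.142, 0.009, -0.0]
ft_force: [0.1, -0.8, -0.2]
grip_width: 0.0001
finger_force: 0.0
```

Request:
{"api": "move_arm", "payload": {
  "targets": [
    [[1,0,0,0,0],[1,0,0,0,0]]
  ]
}}

```text
time_s: 2.0
tool_pos: [0.6413, -0.1281, 0.2002]
eef_rot: [3.141, 0.012, -0.002]
ft_force: [0.4, 0.2, 0.2]
grip_width: -0.0003
finger_force: 0.0
```

Request:
{"api": "move_arm", "payload": {
  "targets": [
    [[1,0.0,0.0,-0.044,0],[1,0.0,0.0,-0.087,0],[1,0.0,0.0,-0.158,0],[1,0.0,-0.016,-0.158,0],[1,0.004,-0.022,-0.158,-0.02],[1,0.006,-0.03,-0.158,-0.04],[1,0.007,-0.037,-0.158,-0.06],[1,0.008,-0.045,-0.158,-0.08],[1,0.008,-0.045,-0.158,-0.08]]
  ]
}}

```text
time_s: 3.12
tool_pos: [0.6483, -0.1633, 0.0845]
eef_rot: [-3.045, 0.772, -0.003]
ft_force: [-0.4, 1.2, 1.0]
grip_width: 0.0002
finger_force: 0.7
```

```bash
python3 - <<'E'
from h import *
c=cap("top");f=c["frame"];o=orange(f); o[:, :305]=0;o[:,405:]=0;o[225:]=0;o[:120]=0
for a,ce in blobs(o,3): print(a,ce.round(1),ray(c,ce,.095).round(4))
s=cap("side");o=orange(s["frame"]);o[220:]=0;o[:140]=0;o[:,:255]=0;o[:,345:]=0
for a,ce in blobs(o,3): print(a,ce.round(1),ray(s,ce,.095).round(4))
A=cv2.resize(f[115:235,295:415],(400,400),interpolation=cv2.INTER_CUBIC);B=cv2.resize(s["frame"][130:250,240:360],(400,400),interpolation=cv2.INTER_CUBIC)
cv2.imwrite("pics/p1.png",np.hstack([A,B]))
E
```

```text
5 [317.6 168.8] [[ 0.567  -0.0225]]
7 [331.  183.7] [[ 0.4403 -0.1204]]
12 [286.2 197.3] [[ 0.5672 -0.0227]]
```

View pics/p1.png

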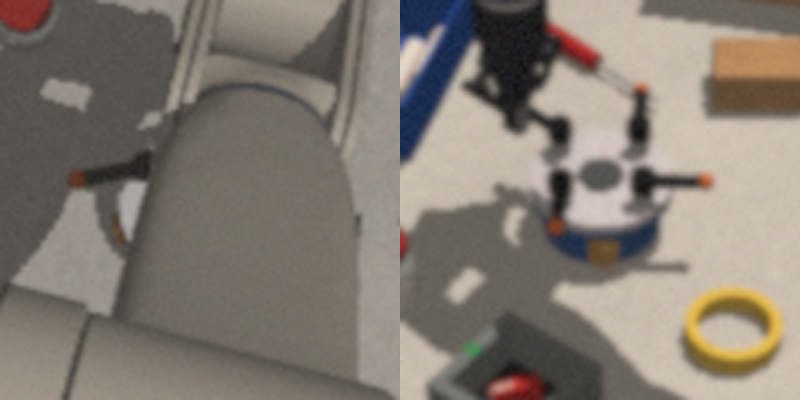

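The left view is blocked by the arm. The right (side) view shows the gripper beside lever a, with the other three balls visible. I retreat and look.

Request:
{"api": "move_arm", "payload": {
  "targets": [
    [[1,0.007,0.015,0,0],[1,0.007,0.015,0.07,0],[1,0.007,0.015,0.15,0]]
  ]
}}

```text
time_s: 3.6
tool_pos: [0.6526, -0.1497, 0.1948]
eef_rot: [3.046, -0.768, -0.004]
ft_force: [1.1, -0.3, 0.0]
grip_width: -0.0004
finger_force: 0.0
```

```bash
cat >> h.py <<'E'
def sidetips(save=None):
    s=cap("side");o=orange(s["frame"]);o[225:]=0;o[:140]=0;o[:,:255]=0;o[:,345:]=0
    B=[(a,ce.round(1),ray(s,ce,.095)[0].round(4)) for a,ce in blobs(o,3)]
    if save: cv2.imwrite(save,cv2.resize(s["frame"][130:250,220:380],(800,600),interpolation=cv2.INTER_CUBIC))
    return B
def vals(B,C=np.array([.5511,-.1337]),yaw=-1.2799):
    for a,ce,X in B:
        for k in range(4):
            th=yaw+np.pi/4+k*np.pi/2;d=X-C-.058*np.array([np.cos(th),np.sin(th)])
            if abs(np.linalg.norm(d)-.062)<.012: print("abcd"[k],a,X,"rad",np.linalg.norm(d).round(4),"v",((th+.75-np.arctan2(d[1],d[0])+np.pi)%(2*np.pi)-np.pi).round(3))
E
python3 - <<'E'
from h import *
vals(sidetips("pics/p2.png"))
E
```

```text
a 3 [ 0.6573 -0.1926] rad 0.0634 v 0.773
c 6 [ 0.4406 -0.1214] rad 0.0614 v 0.005
b 13 [ 0.5667 -0.0225] rad 0.0613 v 0.06
```

View pics/p2.png

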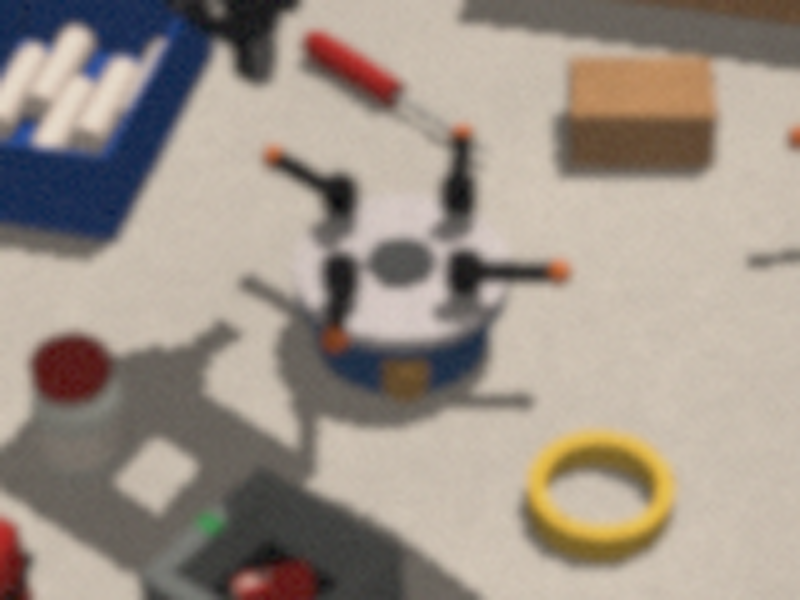

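Lever a (ball at crop (273,155)) points about straight out, v≈0.77. Next is the rest of pass 1: c, then b and d.

```bash
python3 - <<'E'
from plan import *
cur=load();print(cur)
for k,v0,yr in((2,0.,.3),(1,.03,1.3),(3,.03,1.3)):
    print("abcd"[k]); cur=plan(cur,lever(k,v0,.75,.0215,yawref=yr))
E
```

```text
[ 0.65734145 -0.15092592  0.20495152 -0.49427109]
c
[[[1,-0.05,0.001,-0.019,0.024],[1,-0.1,0.001,-0.037,0.048],[1,-0.15,0.002,-0.056,0.072],[1,-0.2,0.002,-0.075,0.095],[1,-0.25,0.003,-0.093,0.119],[1,-0.25,0.003,-0.164,0.119],[1,-0.254,0.018,-0.164,0.119],[1,-0.259,0.024,-0.164,0.099],[1,-0.263,0.031,-0.164,0.08],[1,-0.266,0.038,-0.164,0.06],[1,-0.268,0.045,-0.164,0.04],[1,-0.27,0.052,-0.164,0.02]]]
[[[1,-0.0,0.008,0.0,-0.02],[1,-0.0,0.008,0.0,-0.02],[1,-0.008,-0.006,0.0,-0.02],[1,-0.008,-0.006,0.071,-0.02]]]
end [ 0.4488 -0.1164  0.1352 -0.4943]
b
[[[1,0.008,0.006,-0.0,0.026],[1,0.017,0.012,-0.0,0.052],[1,0.025,0.019,-0.0,0.078],[1,0.034,0.025,-0.0,0.104],[1,0.042,0.031,-0.0,0.13],[1,0.05,0.037,-0.0,0.156],[1,0.059,0.044,-0.0,0.182],[1,0.067,0.05,-0.0,0.208],[1,0.076,0.056,-0.0,0.234],[1,0.084,0.062,-0.0,0.26],[1,0.092,0.068,-0.0,0.286],[1,0.101,0.075,-0.0,0.312]]]
[[[1,0.008,0.006,-0.0,0.027],[1,0.017,0.012,-0.0,0.053],[1,0.017,0.012,-0.071,0.053],[1,0.032,0.016,-0.071,0.053],[1,0.038,0.02,-0.071,0.033],[1,0.044,0.024,-0.071,0.014],[1,0.051,0.027,-0.071,-0.005],[1,0.058,0.029,-0.071,-0.024],[1,0.065,0.03,-0.071,-0.043],[1,0.072,0.031,-0.071,-0.062],[1,0.072,0.031,-0.071,-0.062],[1,0.058,0.038,-0.071,-0.062]]]
[[[1,0.0,0.0,0.071,-0.0]]]
end [ 0.5681 -0.0317  0.1352  1.0765]
d
[[[1,-0.001,-0.049,-0.0,0.023],[1,-0.002,-0.098,-0.0,0.046],[1,-0.002,-0.148,-0.0,0.069],[1,-0.003,-0.197,-0.0,0.092],[1,-0.004,-0.246,-0.0,0.115],[1,-0.004,-0.246,-0.071,0.115],[1,-0.019,-0.25,-0.071,0.115],[1,-0.025,-0.254,-0.071,0.095],[1,-0.031,-0.258,-0.071,0.076],[1,-0.038,-0.261,-0.071,0.057],[1,-0.045,-0.263,-0.071,0.038],[1,-0.052,-0.264,-0.071,0.019]]]
[[[1,-0.007,-0.001,0.0,-0.019],[1,-0.007,-0.001,0.0,-0.019],[1,0.007,-0.008,0.0,-0.019],[1,0.007,-0.008,0.071,-0.019]]]
end [ 0.5343 -0.2357  0.1352  1.0765]
```

```bash
python3 - <<'E'
from plan import *
print(load())
cur=[.653,-.1503,.1942,-.496]
print("c"); plan(cur,lever(2,0.,.75,.0215,yawref=.3))
E
```

```text
[ 0.65734145 -0.15092592  0.20495152 -0.49427109]
c
[[[1,-0.049,0.0,-0.016,0.024],[1,-0.098,0.001,-0.032,0.048],[1,-0.147,0.001,-0.047,0.072],[1,-0.195,0.002,-0.063,0.096],[1,-0.244,0.002,-0.079,0.12],[1,-0.244,0.002,-0.15,0.12],[1,-0.248,0.018,-0.15,0.12],[1,-0.253,0.023,-0.15,0.1],[1,-0.257,0.03,-0.15,0.08],[1,-0.26,0.037,-0.15,0.06],[1,-0.263,0.044,-0.15,0.04],[1,-0.264,0.051,-0.15,0.02]]]
[[[1,-0.0,0.008,0.0,-0.02],[1,-0.0,0.008,0.0,-0.02],[1,-0.008,-0.006,0.0,-0.02],[1,-0.008,-0.006,0.071,-0.02]]]
end [ 0.449  -0.1165  0.135  -0.496 ]
```

First a settle row, to tell overshoot from a genuine offset.

Request:
{"api": "move_arm", "payload": {
  "targets": [
    [[1,0,0,0,0],[1,0,0,0,0]]
  ]
}}

```text
time_s: 3.9
tool_pos: [0.6524, -0.1501, 0.1936]
eef_rot: [3.046, -0.77, -0.003]
ft_force: [0.2, -0.3, -0.5]
grip_width: 0.0
finger_force: 0.0
```

Request:
{"api": "move_arm", "payload": {
  "targets": [
    [[1,-0.049,0,-0.016,0.024],[1,-0.098,0.001,-0.032,0.048],[1,-0.147,0.001,-0.047,0.072],[1,-0.195,0.002,-0.063,0.096],[1,-0.23,0.002,-0.079,0.12],[1,-0.244,0.002,-0.079,0.12],[1,-0.244,0.002,-0.115,0.12],[1,-0.244,0.002,-0.146,0.12],[1,-0.244,0.002,-0.146,0.12]]
  ]
}}

```text
time_s: 5.03
tool_pos: [0.4695, -0.1487, 0.0837]
eef_rot: [-3.114, -0.4, 0.005]
ft_force: [-0.4, 1.2, 0.1]
grip_width: 0.0002
finger_force: 0.0
```

Request:
{"api": "move_arm", "payload": {
  "targets": [
    [[1,-0.004,0.016,0,0],[1,-0.009,0.021,0,-0.02],[1,-0.013,0.028,0,-0.04],[1,-0.016,0.035,0,-0.06],[1,-0.019,0.042,0,-0.08],[1,-0.02,0.049,0,-0.1],[1,-0.02,0.057,0,-0.12],[1,-0.02,0.057,0,-0.12],[1,-0.028,0.043,0,-0.12],[1,-0.028,0.043,0.035,-0.12],[1,-0.028,0.043,0.067,-0.12]]
  ]
}}

```text
time_s: 6.4
tool_pos: [0.4487, -0.1173, 0.136]
eef_rot: [-3.046, 0.77, 0.0]
ft_force: [0.9, 0.0, -0.7]
grip_width: -0.0002
finger_force: 0.0
```

```bash
python3 - <<'E'
from h import *
vals(sidetips())
from plan import *
W=lever(1,.03,.75,.0215,yawref=1.3,zp=.085); w=W[1]; W.insert(1,(1,*w[1:3],.108,w[4])); W[2]=W[2]+(1,)
plan([.449,-.1165,.135,-.496],W)
E
```

```text
a 3 [ 0.6573 -0.1926] rad 0.0634 v 0.773
c 5 [ 0.4461 -0.0795] rad 0.0602 v 0.715
b 18 [ 0.5673 -0.0242] rad 0.0595 v 0.064
[[[1,0.008,0.006,0.0,0.026],[1,0.017,0.012,0.0,0.052],[1,0.025,0.019,0.0,0.078],[1,0.034,0.025,0.0,0.104],[1,0.042,0.031,0.0,0.13],[1,0.05,0.037,0.0,0.156],[1,0.059,0.044,0.0,0.182],[1,0.067,0.05,0.0,0.208],[1,0.075,0.056,0.0,0.235],[1,0.084,0.062,0.0,0.261],[1,0.092,0.068,0.0,0.287],[1,0.101,0.075,0.0,0.313]]]
[[[1,0.008,0.006,0.0,0.026],[1,0.016,0.012,0.0,0.052],[1,0.016,0.012,-0.036,0.052],[1,0.016,0.012,-0.067,0.052],[1,0.016,0.012,-0.067,0.052],[1,0.032,0.016,-0.067,0.052],[1,0.038,0.02,-0.067,0.033],[1,0.044,0.024,-0.067,0.014],[1,0.051,0.027,-0.067,-0.005],[1,0.058,0.029,-0.067,-0.025],[1,0.065,0.03,-0.067,-0.044],[1,0.072,0.031,-0.067,-0.063]]]
[[[1,-0.0,-0.0,0.0,0.0],[1,-0.014,0.007,0.0,0.0],[1,-0.014,0.007,0.067,0.0]]]
end [ 0.5683 -0.0318  0.135   1.0748]
```

Request:
{"api": "move_arm", "payload": {
  "targets": [
    [[1,0.008,0.006,0.0,0.026],[1,0.017,0.012,0.0,0.052],[1,0.025,0.019,0.0,0.078],[1,0.034,0.025,0.0,0.104],[1,0.042,0.031,0.0,0.13],[1,0.05,0.037,0.0,0.156],[1,0.059,0.044,0.0,0.182],[1,0.067,0.05,0.0,0.208],[1,0.075,0.056,0.0,0.235],[1,0.084,0.062,0.0,0.261],[1,0.092,0.068,0.0,0.287],[1,0.101,0.075,0.0,0.313]]
  ]
}}

```text
time_s: 7.95
tool_pos: [0.5248, -0.0609, 0.1351]
eef_rot: [-2.323, -2.115, -0.0]
ft_force: [-0.2, 0.0, 0.4]
grip_width: -0.0003
finger_force: 0.0
```

Request:
{"api": "move_arm", "payload": {
  "targets": [
    [[1,0.008,0.006,0.0,0.026],[1,0.016,0.012,0.0,0.052],[1,0.016,0.012,-0.036,0.052],[1,0.016,0.012,-0.067,0.052],[1,0.016,0.012,-0.067,0.052],[1,0.032,0.016,-0.067,0.052],[1,0.038,0.02,-0.067,0.033],[1,0.044,0.024,-0.067,0.014],[1,0.051,0.027,-0.067,-0.005],[1,0.058,0.029,-0.067,-0.025],[1,0.065,0.03,-0.067,-0.044],[1,0.072,0.031,-0.067,-0.063]]
  ]
}}

```text
time_s: 9.45
tool_pos: [0.5788, -0.0372, 0.086]
eef_rot: [-2.701, -1.603, 0.002]
ft_force: [-5.3, -0.3, 1.6]
grip_width: -0.0002
finger_force: 2.5
```

Request:
{"api": "move_arm", "payload": {
  "targets": [
    [[1,0,0,0,0],[1,-0.014,0.007,0,0],[1,-0.014,0.007,0.035,0],[1,-0.014,0.007,0.067,0]]
  ]
}}

```text
time_s: 9.95
tool_pos: [0.5682, -0.0317, 0.1362]
eef_rot: [2.697, 1.611, 0.001]
ft_force: [0.1, 0.5, 1.0]
grip_width: -0.0002
finger_force: 0.0
```

```bash
python3 - <<'E'
from h import *
vals(sidetips())
from plan import *
W=lever(3,.03,.75,.0215,yawref=1.3,zp=.085); w=W[1]; W.insert(1,(1,*w[1:3],.108,w[4])); W[2]=W[2]+(1,)
plan([.5683,-.0318,.135,1.0748],W)
E
```

```text
c 7 [ 0.4465 -0.0802] rad 0.0595 v 0.707
b 8 [ 0.603  -0.0296] rad 0.0584 v 0.686
[[[1,-0.001,-0.049,0.0,0.023],[1,-0.002,-0.098,0.0,0.046],[1,-0.003,-0.148,0.0,0.069],[1,-0.003,-0.197,0.0,0.092],[1,-0.004,-0.246,0.0,0.115],[1,-0.004,-0.246,-0.036,0.115],[1,-0.004,-0.246,-0.067,0.115],[1,-0.004,-0.246,-0.067,0.115],[1,-0.02,-0.25,-0.067,0.115],[1,-0.026,-0.254,-0.067,0.096],[1,-0.032,-0.258,-0.067,0.077],[1,-0.038,-0.261,-0.067,0.058]]]
[[[1,-0.007,-0.002,0.0,-0.02],[1,-0.014,-0.003,0.0,-0.039],[1,-0.022,-0.003,0.0,-0.058],[1,-0.022,-0.003,0.0,-0.058],[1,-0.008,-0.011,0.0,-0.058],[1,-0.008,-0.011,0.067,-0.058]]]
end [ 0.5338 -0.2358  0.135   1.0748]
```

Request:
{"api": "move_arm", "payload": {
  "targets": [
    [[1,-0.001,-0.049,0.0,0.023],[1,-0.002,-0.098,0.0,0.046],[1,-0.003,-0.148,0.0,0.069],[1,-0.003,-0.197,0.0,0.092],[1,-0.004,-0.246,0.0,0.115],[1,-0.004,-0.246,-0.036,0.115],[1,-0.004,-0.246,-0.067,0.115],[1,-0.004,-0.246,-0.067,0.115],[1,-0.02,-0.25,-0.067,0.115],[1,-0.026,-0.254,-0.067,0.096],[1,-0.032,-0.258,-0.067,0.077],[1,-0.038,-0.261,-0.067,0.058]]
  ]
}}

```text
time_s: 11.5
tool_pos: [0.5413, -0.2283, 0.0869]
eef_rot: [2.363, 2.063, 0.004]
ft_force: [3.3, 1.2, -1.6]
grip_width: -0.0
finger_force: 1.9
```

Request:
{"api": "move_arm", "payload": {
  "targets": [
    [[1,-0.007,-0.002,0.0,-0.02],[1,-0.014,-0.003,0.0,-0.039],[1,-0.022,-0.003,0.0,-0.058],[1,-0.022,-0.003,0.0,-0.058],[1,-0.008,-0.011,0.0,-0.058],[1,-0.008,-0.011,0.034,-0.058],[1,-0.008,-0.011,0.067,-0.058],[1,-0.008,-0.06,0.11,-0.058],[1,-0.008,-0.12,0.15,-0.058],[1,-0.008,-0.12,0.15,-0.058],[1,-0.008,-0.12,0.15,-0.058]]
  ]
}}

```text
time_s: 12.88
tool_pos: [0.5334, -0.3173, 0.197]
eef_rot: [-2.697, -1.608, 0.001]
ft_force: [-0.2, 1.0, -0.8]
grip_width: -0.0001
finger_force: 0.0
```

```bash
python3 - <<'E'
from h import *
vals(sidetips("pics/p3.png"))
c=cap("top");f=c["frame"];o=orange(f); o[:, :305]=0;o[:,405:]=0;o[225:]=0;o[:120]=0
vals([(a,ce,ray(c,ce,.095)[0].round(4)) for a,ce in blobs(o,3)])
print(r.get_obs()["tool_pos"])
E
```

```text
a 3 [ 0.6573 -0.1926] rad 0.0634 v 0.773
c 5 [ 0.4461 -0.0795] rad 0.0602 v 0.715
b 19 [ 0.6041 -0.0297] rad 0.0588 v 0.704
a 15 [ 0.6585 -0.1914] rad 0.0639 v 0.747
b 15 [ 0.6061 -0.0276] rad 0.0615 v 0.718
d 15 [ 0.4986 -0.2421] rad 0.0625 v 0.666
c 5 [ 0.4453 -0.0781] rad 0.0615 v 0.729
[ 0.53314569 -0.31649793  0.19633206]
```

View pics/p3.png

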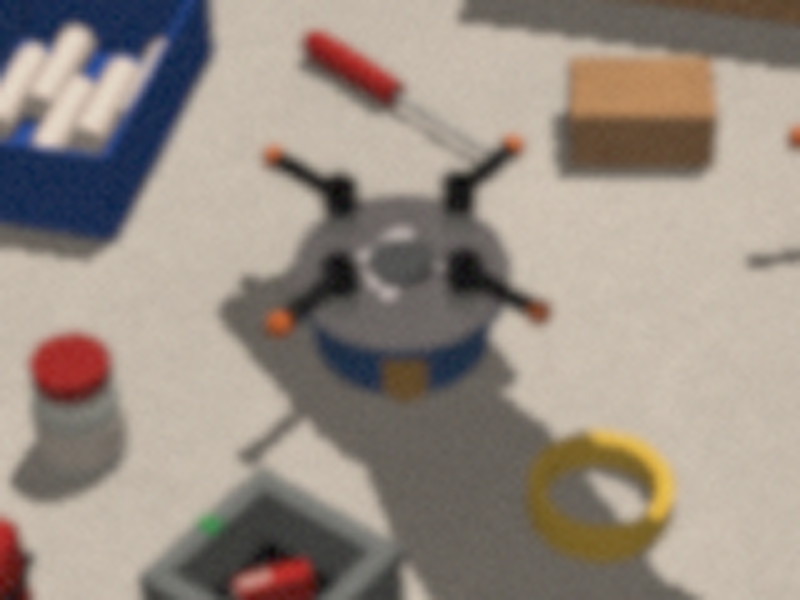

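All four levers point nearly straight out (v ≈ 0.69–0.75), and the balls sit symmetrically around the cover. Now pass 2.

```bash
python3 - <<'E'
from plan import *
cur=[.5338,-.3176,.1973,1.0748]
cur[:3]=np.array([.5338,-.2358,.135])+.75*np.array([0,-.109,.083])
for k,v0 in((0,.67),(2,.67)):
    print("abcd"[k]);W=lever(k,v0,1.6,.0215,zp=.085); w=W[1]; W.insert(1,(1,*w[1:3],.108,w[4])); W[2]=W[2]+(1,); W.insert(-1,(1,*W[-1][1:3],.108,W[-1][4]))
    cur=plan(cur,W)
E
```

```text
a
[[[1,0.016,0.023,-0.008,0.026],[1,0.032,0.046,-0.017,0.053],[1,0.047,0.068,-0.025,0.079],[1,0.063,0.091,-0.033,0.105],[1,0.079,0.114,-0.042,0.131],[1,0.095,0.137,-0.05,0.158],[1,0.111,0.159,-0.058,0.184],[1,0.126,0.182,-0.066,0.21],[1,0.142,0.205,-0.075,0.237],[1,0.158,0.228,-0.083,0.263],[1,0.158,0.228,-0.119,0.263],[1,0.158,0.228,-0.15,0.263]]]
[[[1,-0.0,-0.0,0.0,-0.0],[1,-0.007,-0.015,0.0,-0.0],[1,-0.006,-0.023,0.0,-0.021],[1,-0.007,-0.031,0.0,-0.042],[1,-0.009,-0.039,0.0,-0.063],[1,-0.012,-0.046,0.0,-0.085],[1,-0.016,-0.053,0.0,-0.106],[1,-0.021,-0.059,0.0,-0.127],[1,-0.027,-0.065,0.0,-0.148],[1,-0.027,-0.065,0.0,-0.148],[1,-0.011,-0.062,0.0,-0.148],[1,-0.011,-0.062,0.031,-0.148]]]
[[[1,-0.0,0.0,0.036,-0.0]]]
end [ 0.6441 -0.193   0.135   1.7974]
c
[[[1,-0.043,0.016,0.0,0.025],[1,-0.086,0.032,0.0,0.049],[1,-0.129,0.048,0.0,0.074],[1,-0.173,0.064,0.0,0.099],[1,-0.216,0.08,0.0,0.123],[1,-0.259,0.096,0.0,0.148],[1,-0.259,0.096,-0.036,0.148],[1,-0.259,0.096,-0.067,0.148],[1,-0.259,0.096,-0.067,0.148],[1,-0.252,0.111,-0.067,0.148],[1,-0.252,0.119,-0.067,0.127],[1,-0.251,0.127,-0.067,0.106]]]
[[[1,0.002,0.008,0.0,-0.021],[1,0.005,0.015,0.0,-0.043],[1,0.009,0.022,0.0,-0.064],[1,0.013,0.029,0.0,-0.085],[1,0.019,0.034,0.0,-0.106],[1,0.019,0.034,0.0,-0.106],[1,0.004,0.031,0.0,-0.106],[1,0.004,0.031,0.031,-0.106],[1,0.004,0.031,0.067,-0.106]]]
end [ 0.4588 -0.0746  0.135   1.7974]
```

Request:
{"api": "move_arm", "payload": {
  "targets": [
    [[1,0.016,0.023,-0.008,0.026],[1,0.032,0.046,-0.017,0.053],[1,0.047,0.068,-0.025,0.079],[1,0.063,0.091,-0.033,0.105],[1,0.079,0.114,-0.042,0.131],[1,0.095,0.137,-0.05,0.158],[1,0.111,0.159,-0.058,0.184],[1,0.126,0.182,-0.066,0.21],[1,0.142,0.205,-0.075,0.237],[1,0.158,0.228,-0.083,0.263],[1,0.158,0.228,-0.119,0.263],[1,0.158,0.228,-0.15,0.263]]
  ]
}}

```text
time_s: 14.48
tool_pos: [0.6516, -0.145, 0.0833]
eef_rot: [-0.642, -3.073, -0.0]
ft_force: [-0.6, 0.0, -0.3]
grip_width: -0.0003
finger_force: 0.0
```

Request:
{"api": "move_arm", "payload": {
  "targets": [
    [[1,0,0,0,0],[1,-0.007,-0.015,0.0,0],[1,-0.006,-0.023,0.0,-0.021],[1,-0.007,-0.031,0.0,-0.042],[1,-0.009,-0.039,0.0,-0.063],[1,-0.012,-0.046,0.0,-0.085],[1,-0.016,-0.053,0.0,-0.106],[1,-0.021,-0.059,0.0,-0.127],[1,-0.027,-0.065,0.0,-0.148],[1,-0.027,-0.065,0.0,-0.148]]
  ]
}}

```text
time_s: 15.72
tool_pos: [0.6339, -0.1964, 0.087]
eef_rot: [1.956, 2.453, 0.004]
ft_force: [5.0, 0.9, -0.4]
grip_width: 0.0002
finger_force: 2.0
```

Request:
{"api": "move_arm", "payload": {
  "targets": [
    [[1,-0.003,-0.001,0,-0.005],[1,-0.005,-0.001,0,-0.01],[1,-0.005,-0.001,0,-0.01]]
  ]
}}

```text
time_s: 16.1
tool_pos: [0.6336, -0.1973, 0.088]
eef_rot: [2.026, 2.387, 0.01]
ft_force: [13.6, 2.5, -4.3]
grip_width: 0.0
finger_force: 5.6
```

Request:
{"api": "move_arm", "payload": {
  "targets": [
    [[1,0.021,0.004,0,0.01],[1,0.021,0.004,0.034,0.01],[1,0.021,0.004,0.067,0.01],[1,0.021,0.004,0.067,0.01]]
  ]
}}

```text
time_s: 16.6
tool_pos: [0.6458, -0.1946, 0.1388]
eef_rot: [1.953, 2.454, 0.003]
ft_force: [0.8, -0.4, -0.5]
grip_width: -0.0
finger_force: 0.0
```

```bash
python3 - <<'E'
from plan import *
vals(sidetips())
cur=[.6441,-.193,.135,1.7974]
for k,v0 in((2,.67),(1,.62),(3,.62)):
    print("abcd"[k]);W=lever(k,v0,1.68,.0215,zp=.085); w=W[1]; W.insert(1,(1,*w[1:3],.108,w[4])); W[2]=W[2]+(1,); W.insert(-1,(1,*W[-1][1:3],.108,W[-1][4]))
    cur=plan(cur,W)
E
```

```text
c 8 [ 0.4462 -0.0793] rad 0.0602 v 0.718
b 10 [ 0.6048 -0.0288] rad 0.0599 v 0.708
c
[[[1,-0.043,0.016,0.0,0.025],[1,-0.086,0.032,0.0,0.049],[1,-0.129,0.048,0.0,0.074],[1,-0.173,0.064,0.0,0.099],[1,-0.216,0.08,0.0,0.123],[1,-0.259,0.096,0.0,0.148],[1,-0.259,0.096,-0.036,0.148],[1,-0.259,0.096,-0.067,0.148],[1,-0.259,0.096,-0.067,0.148],[1,-0.252,0.111,-0.067,0.148],[1,-0.253,0.119,-0.067,0.128],[1,-0.252,0.126,-0.067,0.108]]]
[[[1,0.002,0.008,0.0,-0.02],[1,0.005,0.015,0.0,-0.04],[1,0.008,0.022,0.0,-0.061],[1,0.013,0.028,0.0,-0.081],[1,0.018,0.033,0.0,-0.101],[1,0.024,0.038,0.0,-0.121],[1,0.024,0.038,0.0,-0.121],[1,0.008,0.036,0.0,-0.121],[1,0.008,0.036,0.031,-0.121],[1,0.008,0.036,0.067,-0.121]]]
end [ 0.4611 -0.0715  0.135   1.7157]
b
[[[1,0.033,0.013,0.0,-0.02],[1,0.067,0.025,0.0,-0.041],[1,0.1,0.038,0.0,-0.061],[1,0.134,0.051,0.0,-0.081],[1,0.134,0.051,-0.036,-0.081],[1,0.134,0.051,-0.067,-0.081],[1,0.134,0.051,-0.067,-0.081],[1,0.149,0.045,-0.067,-0.081],[1,0.157,0.046,-0.067,-0.102],[1,0.165,0.045,-0.067,-0.123],[1,0.173,0.044,-0.067,-0.144],[1,0.18,0.041,-0.067,-0.165]]]
[[[1,0
[... 270 characters left out ...]
.014,-0.036,0.0,0.024],[1,-0.028,-0.073,0.0,0.048],[1,-0.042,-0.109,0.0,0.072],[1,-0.055,-0.145,0.0,0.097],[1,-0.069,-0.181,0.0,0.121],[1,-0.083,-0.218,0.0,0.145],[1,-0.097,-0.254,0.0,0.169],[1,-0.097,-0.254,-0.036,0.169],[1,-0.097,-0.254,-0.067,0.169],[1,-0.097,-0.254,-0.067,0.169],[1,-0.112,-0.248,-0.067,0.169],[1,-0.12,-0.249,-0.067,0.148]]]
[[[1,-0.008,0.001,0.0,-0.021],[1,-0.016,0.003,0.0,-0.042],[1,-0.023,0.005,0.0,-0.063],[1,-0.031,0.009,0.0,-0.085],[1,-0.037,0.013,0.0,-0.106],[1,-0.043,0.019,0.0,-0.127],[1,-0.048,0.025,0.0,-0.148],[1,-0.048,0.025,0.0,-0.148],[1,-0.046,0.009,0.0,-0.148],[1,-0.046,0.009,0.031,-0.148],[1,-0.046,0.009,0.067,-0.148]]]
end [ 0.4889 -0.2238  0.135   0.1449]
```

Request:
{"api": "move_arm", "payload": {
  "targets": [
    [[1,-0.043,0.016,0.0,0.025],[1,-0.086,0.032,0.0,0.049],[1,-0.129,0.048,0.0,0.074],[1,-0.173,0.064,0.0,0.099],[1,-0.216,0.08,0.0,0.123],[1,-0.259,0.096,0.0,0.148],[1,-0.259,0.096,-0.036,0.148],[1,-0.259,0.096,-0.067,0.148],[1,-0.259,0.096,-0.067,0.148],[1,-0.252,0.111,-0.067,0.148],[1,-0.253,0.119,-0.067,0.128],[1,-0.252,0.126,-0.067,0.108]]
  ]
}}

```text
time_s: 18.15
tool_pos: [0.4559, -0.0987, 0.086]
eef_rot: [1.031, 2.966, -0.001]
ft_force: [-0.7, -4.6, -0.6]
grip_width: 0.0
finger_force: 2.1
```

Request:
{"api": "move_arm", "payload": {
  "targets": [
    [[1,0.002,0.008,0.0,-0.02],[1,0.005,0.015,0.0,-0.04],[1,0.008,0.022,0.0,-0.061],[1,0.013,0.028,0.0,-0.081],[1,0.018,0.033,0.0,-0.101],[1,0.024,0.038,0.0,-0.121],[1,0.024,0.038,0.0,-0.121]]
  ]
}}

```text
time_s: 19.02
tool_pos: [0.4697, -0.0705, 0.0854]
eef_rot: [-2.051, -2.373, 0.009]
ft_force: [-13.1, -10.2, 7.1]
grip_width: -0.0001
finger_force: 8.6
```

```bash
python3 - <<'E'
from h import *
vals(sidetips())
E
```

```text
b 14 [ 0.603  -0.0291] rad 0.0588 v 0.683
c 12 [ 0.4814 -0.0472] rad 0.0619 v 1.52
```

Request:
{"api": "move_arm", "payload": {
  "targets": [
    [[1,-0.016,-0.002,0,0],[1,-0.016,-0.002,0.031,0],[1,-0.016,-0.002,0.067,0]]
  ]
}}

```text
time_s: 19.45
tool_pos: [0.4611, -0.0713, 0.1363]
eef_rot: [2.055, 2.376, 0.001]
ft_force: [0.1, 0.3, -1.0]
grip_width: 0.0001
finger_force: 0.0
```

```bash
python3 - <<'E'
from h import *
vals(sidetips("pics/p4.png"))
E
```

```text
b 13 [ 0.6029 -0.0298] rad 0.0582 v 0.686
c 12 [ 0.4814 -0.0472] rad 0.0619 v 1.52
```

View pics/p4.png

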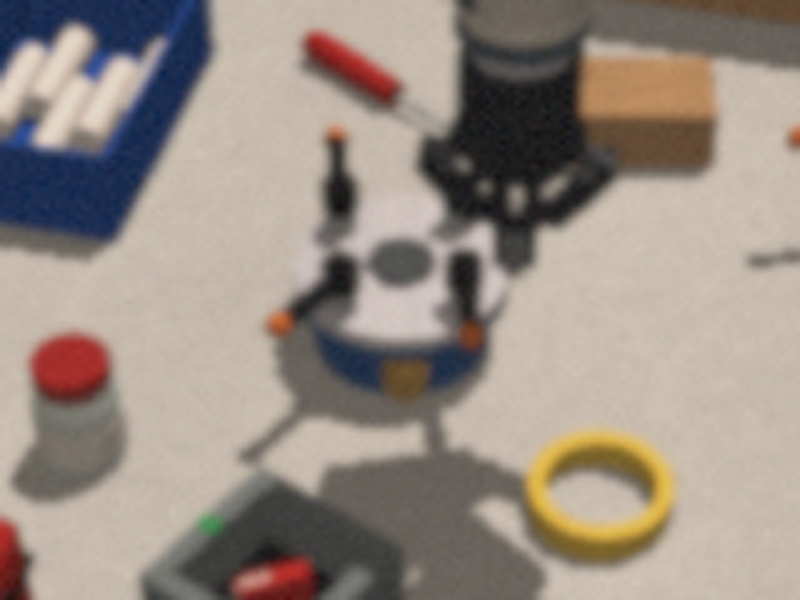

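Levers a (ball at (337,133)) and c (ball at (470,335)) are tight and antiparallel. Next is b.

Request:
{"api": "move_arm", "payload": {
  "targets": [
    [[1,0.033,0.013,0.0,-0.02],[1,0.067,0.025,0.0,-0.041],[1,0.1,0.038,0.0,-0.061],[1,0.134,0.051,0.0,-0.081],[1,0.134,0.051,-0.036,-0.081],[1,0.134,0.051,-0.067,-0.081],[1,0.134,0.051,-0.067,-0.081],[1,0.149,0.045,-0.067,-0.081],[1,0.157,0.046,-0.067,-0.102],[1,0.165,0.045,-0.067,-0.123],[1,0.173,0.044,-0.067,-0.144],[1,0.18,0.041,-0.067,-0.165]]
  ]
}}

```text
time_s: 21.0
tool_pos: [0.5969, -0.0407, 0.0866]
eef_rot: [-2.964, -1.039, -0.002]
ft_force: [-2.1, 4.7, 2.1]
grip_width: 0.0
finger_force: 2.8
```

Request:
{"api": "move_arm", "payload": {
  "targets": [
    [[1,0.008,-0.004,0.0,-0.022],[1,0.014,-0.008,0.0,-0.043],[1,0.02,-0.014,0.0,-0.064],[1,0.025,-0.02,0.0,-0.085],[1,0.025,-0.02,0.0,-0.085]]
  ]
}}

```text
time_s: 21.62
tool_pos: [0.6151, -0.0526, 0.0865]
eef_rot: [-3.128, -0.223, 0.001]
ft_force: [-2.7, 20.1, 4.6]
grip_width: -0.0
finger_force: 10.1
```

20 N against the stop, so b is tight. Retreat, then d.

Request:
{"api": "move_arm", "payload": {
  "targets": [
    [[1,-0.002,0.016,0.0,0],[1,-0.002,0.016,0.031,0],[1,-0.002,0.016,0.067,0]]
  ]
}}

```text
time_s: 22.0
tool_pos: [0.6143, -0.0441, 0.1368]
eef_rot: [3.133, 0.228, 0.002]
ft_force: [0.5, -0.5, 0.5]
grip_width: -0.0002
finger_force: 0.0
```

Request:
{"api": "move_arm", "payload": {
  "targets": [
    [[1,-0.014,-0.036,0.0,0.024],[1,-0.028,-0.073,0.0,0.048],[1,-0.042,-0.109,0.0,0.072],[1,-0.055,-0.145,0.0,0.097],[1,-0.069,-0.181,0.0,0.121],[1,-0.083,-0.218,0.0,0.145],[1,-0.097,-0.254,0.0,0.169],[1,-0.097,-0.254,-0.036,0.169],[1,-0.097,-0.254,-0.067,0.169],[1,-0.097,-0.254,-0.067,0.169],[1,-0.112,-0.248,-0.067,0.169],[1,-0.12,-0.249,-0.067,0.148]]
  ]
}}

```text
time_s: 23.5
tool_pos: [0.5237, -0.2308, 0.0865]
eef_rot: [2.699, 1.604, 0.003]
ft_force: [4.0, -0.9, -2.5]
grip_width: 0.0001
finger_force: 1.9
```

Request:
{"api": "move_arm", "payload": {
  "targets": [
    [[1,-0.008,0.001,0.0,-0.021],[1,-0.016,0.003,0.0,-0.042],[1,-0.023,0.005,0.0,-0.063],[1,-0.031,0.009,0.0,-0.085],[1,-0.037,0.013,0.0,-0.106],[1,-0.043,0.019,0.0,-0.127],[1,-0.048,0.025,0.0,-0.148],[1,-0.048,0.025,0.0,-0.148]]
  ]
}}

```text
time_s: 24.5
tool_pos: [0.489, -0.2156, 0.0873]
eef_rot: [3.126, 0.228, 0.008]
ft_force: [-1.8, -18.0, -4.2]
grip_width: 0.0002
finger_force: 7.3
```

```bash
python3 - <<'E'
from plan import *
cur=[.4889,-.2238,.135,.1449]
plan(cur,[(1,.52,-.2238,.19,.1449),(0,.558,.1485,.19,.586)])
E
```

```text
[[[1,0.021,0.0,0.037,0.0],[1,0.041,0.0,0.073,0.0],[0,0.049,0.071,0.073,0.01],[0,0.056,0.142,0.073,0.02],[0,0.063,0.213,0.073,0.03],[0,0.07,0.284,0.073,0.04],[0,0.078,0.355,0.073,0.05],[0,0.085,0.425,0.073,0.06],[0,0.092,0.496,0.073,0.07]]]
end [0.5579 0.1482 0.1898 0.5847]
```

Request:
{"api": "move_arm", "payload": {
  "targets": [
    [[1,0.002,-0.016,0,0],[1,0.002,-0.016,0.031,0],[1,0.002,-0.016,0.067,0]]
  ]
}}

```text
time_s: 24.88
tool_pos: [0.4885, -0.224, 0.1365]
eef_rot: [-3.133, -0.227, 0.0]
ft_force: [0.2, -0.2, -0.2]
grip_width: 0.0001
finger_force: 0.0
```

Request:
{"api": "move_arm", "payload": {
  "targets": [
    [[1,0.021,0.0,0.037,0.0],[1,0.041,0.0,0.073,0.0],[0,0.049,0.071,0.073,0.01],[0,0.056,0.142,0.073,0.02],[0,0.063,0.213,0.073,0.03],[0,0.07,0.284,0.073,0.04],[0,0.078,0.355,0.073,0.05],[0,0.085,0.425,0.073,0.06],[0,0.092,0.496,0.073,0.07],[0,0.092,0.496,0.073,0.07]]
  ]
}}

```text
time_s: 26.12
tool_pos: [0.558, 0.1513, 0.1912]
eef_rot: [-3.005, -0.913, -0.003]
ft_force: [0.3, -0.5, 0.2]
grip_width: 0.0424
finger_force: 0.0
```

```bash
python3 - <<'E'
from h import *
vals(sidetips())
c=cap("top");f=c["frame"];s=cap("side")["frame"]
o=orange(f); o[:, :305]=0;o[:,405:]=0;o[225:]=0;o[:120]=0
vals([(a,ce,ray(c,ce,.095)[0].round(4)) for a,ce in blobs(o,3)])
cv2.imwrite("pics/p5.png",np.hstack([cv2.resize(f[115:235,220:400],(400,267)),cv2.resize(s[150:290,220:360],(267,267))]))
cv2.imwrite("pics/p5.png",np.hstack([cv2.resize(s[140:280,225:365],(560,560),interpolation=cv2.INTER_CUBIC)]))
E
```

```text
d 6 [ 0.4637 -0.2046] rad 0.0631 v 1.506
c 19 [ 0.4826 -0.0493] rad 0.0595 v 1.529
b 14 [ 0.6395 -0.0656] rad 0.0632 v 1.553
a 13 [ 0.6218 -0.2227] rad 0.0645 v 1.517
c 15 [ 0.4826 -0.0475] rad 0.0612 v 1.537
d 14 [ 0.4642 -0.2041] rad 0.0624 v 1.511
```

View pics/p5.png

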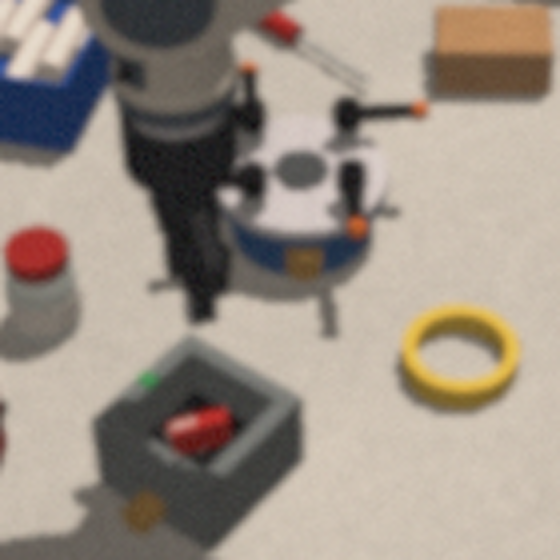

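All four levers are tight (v≈1.5), and the knob in the well at (200,430) is clear. The gripper is above it, so I descend and grip.

Request:
{"api": "move_arm", "payload": {
  "targets": [
    [[0,0,0,-0.06,0],[0,0,0,-0.11,0],[0,0,0,-0.15,0],[0,0,0,-0.18,0],[0,0,0,-0.197,0],[0,0,0,-0.197,0],[0.8,0,0,-0.197,0],[0.8,0,0,-0.197,0],[0.8,0,0,-0.197,0],[0.8,0,0,-0.197,0]]
  ],
  "squeeze": 25
}}

```text
time_s: 27.52
tool_pos: [0.5584, 0.1482, 0.0435]
eef_rot: [3.008, 0.906, 0.003]
ft_force: [-1.9, 0.8, 6.7]
grip_width: 0.0136
finger_force: 27.6
```

Request:
{"api": "move_arm", "payload": {
  "targets": [
    [[0.8,0,0,0,-0.025],[0.8,0,0,0,-0.05],[0.8,0,0,0,-0.075],[0.8,0,0,0,-0.1],[0.8,0,0,0,-0.125],[0.8,0,0,0,-0.145],[0.8,0,0,0,-0.158],[0.8,0,0,0,-0.158],[0.8,0,0,0,-0.158]]
  ]
}}

```text
time_s: 28.65
tool_pos: [0.5583, 0.1497, 0.0435]
eef_rot: [-3.074, 0.637, -0.002]
ft_force: [-2.9, 9.2, 6.8]
grip_width: 0.0135
finger_force: 27.5
```

Request:
{"api": "move_arm", "payload": {
  "targets": [
    [[0.4,0,0,0,0],[0.1,0,0,0,0],[0.1,0,0,0,0],[0.1,0,0,0.05,0],[0.1,0,0,0.1,0],[0.1,0,0,0.16,0],[0.1,0,0,0.22,0],[0.1,-0.08,-0.02,0.28,0],[0.1,-0.16,-0.04,0.3,0],[0.1,-0.2,-0.05,0.3,0],[0.1,-0.2,-0.05,0.3,0]]
  ]
}}

```text
time_s: 30.02
tool_pos: [0.4053, 0.1096, 0.2677]
eef_rot: [3.076, -0.637, -0.0]
ft_force: [0.6, -0.4, -0.3]
grip_width: 0.0383
finger_force: 0.0
```

```bash
cat > k.py <<'E'
from h import *
S=cap("side");s=S["frame"];c=cap("top");f=c["frame"]
for nm,C,w in(("side",S,(185,285,240,310)),("top",c,(145,205,232,295))):
    g=C["frame"];H=cv2.cvtColor(g,cv2.COLOR_BGR2HSV);m=np.zeros(g.shape[:2],bool);m[w[0]:w[1],w[2]:w[3]]=1
    q=m&((H[...,0]<10)|(H[...,0]>170))&(H[...,1]>110);n,l,st,ce=cv2.connectedComponentsWithStats(q.astype(np.uint8))
    if n>1:
        i=1+st[1:,4].argmax();ys,xs=np.nonzero(l==i);X=ray(C,np.c_[xs,ys],.061).astype(np.float32);print(nm,len(X),X.mean(0),cv2.minAreaRect(X))
    q=m&(H[...,0]>45)&(H[...,0]<85)&(H[...,1]>80)
    print([(a,ray(C,ce,.074)) for a,ce in blobs(q,5)])
cv2.imwrite("pics/p6.png",np.hstack([cv2.resize(s[185:285,225:325],(400,400),interpolation=cv2.INTER_CUBIC),cv2.resize(f[133:213,222:302],(400,400),interpolation=cv2.INTER_CUBIC)]))
E
python3 k.py
```

```text
side 147 [0.5547991  0.15933523] ((0.5571960806846619, 0.1581922024488449), (0.04010581970214844, 0.05162886157631874), 63.23615264892578)
[(np.int32(9), array([[0.60030015, 0.13149096]]))]
top 78 [0.5560492  0.14912963] ((0.5583764910697937, 0.1485564410686493), (0.017886700108647346, 0.04606211185455322), 67.1417236328125)
[(np.int32(15), array([[0.603943  , 0.12961689]]))]
```

View pics/p6.png

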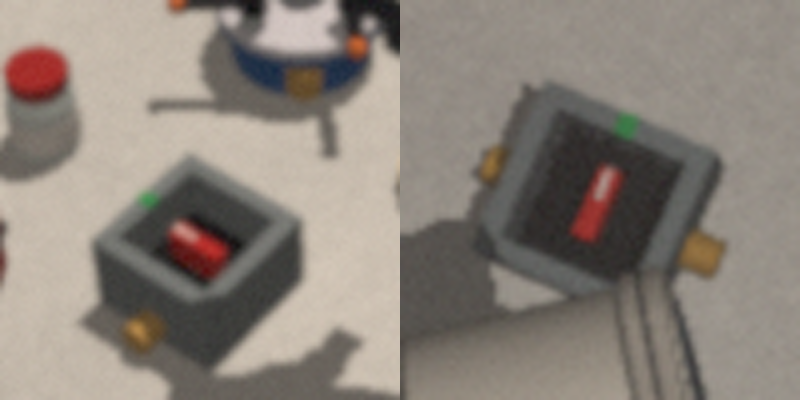

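The pointer (top crop, (605,180)) lines up with the green mark at (627,125). The knob is at −0.40 rad and the mark at −0.41, and the gripper is clear. I hand in.

```bash
python3 -c "
from cell import r
print(r.finish_job())"
```

```text
the job is handed in; nothing more can be done
None
```

The job is handed in at about 30 s: all four levers went to about half way (about 0.67–0.75 of 0.75 rad) and then to their tight stops in crisscross order a, c, b, d. The regulator pointer is within about 0.01 rad of the green mark, and the gripper is clear of everything.

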